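# Make up the finial set

### The arm

A 6-joint arm with a two-finger parallel gripper is mounted at the origin on the work surface. World frame = base frame: x ahead of the robot, y to its left, z up, the work surface at z = 0. Lengths are in mm, angles in degrees, forces in N, time in s.
With the tool pointing down it reaches from about 350 to 850 mm from the base axis. Payload 8.1 kg.
Tool frame: the origin (TCP) lies between the finger pads; the fingertips stand 22 mm ahead of it and the grasp point (between the pads) lies 3 mm ahead of it (r.nose_length is the z of the fingertips in the tool frame, in mm); z points along the fingers, x is the direction in which the jaws open and shut, and the axes are right-handed (so a half turn about z gives the same grasp; the last joint's range is limited). The gripper opens to 85 mm and grips with 20 to 120 N. Pads are 22 mm wide; open, the fingers measure 114 mm over their backs; the gripper's body (76 mm by 85 mm) begins 54 mm behind the grasp point. The pads swing forward as they close: fully open they stand 13 mm farther back than shut.
Start: joints at [70.279, 7.471, 85.268, -0, 87.261, -4.893], TCP at [153.53, 580.029, 253.292] pointing down, gripper open.
Joint ranges: [-169.43, 169.43], [-51.17, 129.36], [1.28, 143.12], [-76.62, 256.62], [0, 156.53], [-152.29, 152.29]. Speed limits (degrees/s): [136.94, 136.94, 159.86, 180, 180, 180].

### API

Orientations are given as [roll, pitch, yaw] about the fixed x, y, z axes, in that order (R = Rz(yaw) Ry(pitch) Rx(roll)).
In Python, from bench import r gives the robot as it stands.
- The arm moves only by the shell command python3 -m jog 'ROWS' [FORCE]. ROWS is JSON, a list of rows, each a list of 5 numbers: the shift along the tool's x, y, z in m, then the turn about the tool's z in degrees, then the opening in per cent of the stroke, from 0 (shut) to 100 (fully open). A call has 1 to 8 rows; each row is the pose to reach, as a shift and turn from the pose measured when the call began, along the tool's axes at that moment; what a row does not reach only later rows make up. A row lasts 1/10 s, in which the tool goes at most 50 mm and 8.59 degrees, less where a joint would pass 70% of its speed; a pose out of reach is approached as far as the arm can. A call with a gripper value outside its range is refused whole. The fingers move at their own pace and stop on an object; FORCE is the grip in N (left out, the last holds). Time passes only in rows, so rows that repeat a pose let the fingers close. It gives the time, the measured TCP pose, the force and the opening at its end, in the units of the state.
- r.sense(): the state, without advancing time (a new reading comes with each control period).
- r.snapshot(name): name is "scene" or "top" or "wrist"; returns a dict with "image" (400x640x3 uint8, red, green, blue), "K" (3x3 intrinsics, pixels), "T" (4x4, takes a point from camera to world coordinates); the wrist camera has in their place "tool_from_camera" (4x4, takes a point from camera to tool coordinates, whose origin is the TCP and whose axes are the tool frame's). Camera axes: x right, y down, z forward; pixel columns grow to the right and rows downward; lengths in mm; the calibration is good to about 2 mm. A picture is of the moment at which its call begins: read the wrist's pose just before it. There is no depth.
- r.hand_in(): hands the job in, once; it reports no verdict.
Trained networks look in a picture, given as the dict that the camera call returned (one of the last four; its "shot" number tells which), for a name from the list of things; names that differ only in an ending like _2 or _b are one class to them, and where a whole thing is asked for, a point or a joint stands for the part that bears it (a point fixed in the world has none). Each returns a list of dicts, best first, with "conf" (0 to 1); they miss things now and then, are a little off and sometimes report something else, mostly with a low value. They report only what shows in the picture. A call takes as long as a camera call. They do not tell look-alikes from the thing itself.
- r.search_frame(picture, label): "bbox" ([left, top, right, bottom] in pixels, round what is visible of it).
- r.pinpoint(picture, label): "uv" ([column, row] in pixels: a listed point, or the origin of a listed thing).
The state is a dict: "time": time; "joint_pos": joint angles; "qd": joint speeds; "joint_efforts": joint torques, N m; "tool_pos": TCP position; "tcp_rot": TCP orientation; "ft_force": force on the tool from outside, world axes, zero at the start; "wrist_torque": the same for the moment, N m; "finger_gap": finger opening in mm.
Only numpy, scipy, OpenCV 4.12 (cv2) and the standard library are available. Lean on these libraries where they do the work, as an engineer would, in place of code of your own. Each camera call takes 0.05 s, during which the arm holds its last target. There are 200 camera calls.

### The job

Make up the finial set in the tray that holds the square cap: seen from the robot, the ball finial stands in the pocket left of the cap and the pointed finial in the pocket right of it. Lay the carved pattern block flat on the bench close behind the middle of that tray (on its side away from the robot), square to it with a gap of about 2 cm, and stack the emptied tray squarely on top of the spare tray, on which the pattern block was lying. Leave the square cap, its tray, the spare tray, the mallet and the oilstone where they are.

Things in the scene. Friction and masses are not known exactly. Their poses are not given: they have to be found in the camera images.
- set_tray: Plywood tray 60 (x) x 190 (y) x 28 mm high, 300 g, loose; walls and floor 5 mm. Two full-height dividers make 3 pockets, 50 x 57 mm, centred at y = +61.7, 0, -61.7. Origin: centre of underside; x roughly away from the robot, y roughly to the robot's left (within 0.3 rad). This one holds the square cap in its middle pocket; its two end pockets are empty.
- other_tray: Plywood tray 60 (x) x 190 (y) x 28 mm high, 300 g, loose; walls and floor 5 mm. Two full-height dividers make 3 pockets, 50 x 57 mm, centred at y = +61.7, 0, -61.7. Origin: centre of underside; x roughly away from the robot, y roughly to the robot's left (within 0.3 rad). This one holds the two round finials in its end pockets. Once empty, grip it across its 60 mm width.
- spare_tray: Plywood tray 60 (x) x 190 (y) x 28 mm high, 300 g, loose; walls and floor 5 mm. Two full-height dividers make 3 pockets, 50 x 57 mm, centred at y = +61.7, 0, -61.7. Origin: centre of underside; x roughly away from the robot, y roughly to the robot's left (within 0.3 rad). This one is the empty spare, with the pattern block lying across its rims over the middle pocket.
- ball_finial: Turned wooden finial with a ball top, 71 mm high, 50 g: round foot 32 mm across, stem 20 mm across, ball 38 mm across with its centre 52 mm above the underside (a good height to grip). Stands in an end pocket of the other tray. Origin: centre of the underside; z is its axis, up.
- pointed_finial: Turned wooden finial with a pointed top, 88 mm high, 40 g: round foot 32 mm across, straight body 26 mm across from 32 to 62 mm above the underside (the place to grip), then a slender point. Stands in the other end pocket of the other tray. Origin: centre of the underside; z is its axis, up.
- square_cap: Square wooden post cap, 40 x 40 mm at its widest, 52 mm high, 60 g, standing in the middle pocket of the set tray; it stays there. Origin: centre of the underside; z up.
- pattern_block: Square dark wooden block, 62 x 62 x 24 mm, with a pale carved rosette 4 mm higher on its top, 90 g. Lies on the spare tray at the start (its underside 28 mm above the bench). Origin: centre of the underside; z up; x and y along its sides.
- mallet: Bystander: wooden mallet lying on the bench, head 60 x 105 x 56 mm, handle 150 mm long along its +y. Origin: centre of the underside of the head.
- oilstone: Bystander: grey sharpening stone in a wooden holder, 62 x 210 x 32 mm, long side along its y. Origin: centre of the underside.
There are look-alikes about, which are no part of the job. Several things have the shape of the pattern_block; the one meant has the colours described above.

How it is judged:
By the outcome, as a careful person would: the job done as asked, in the order asked, and still so for the second after the job is handed in, with the robot touching nothing.
It also fails if it takes over 114 s, if anything falls off the work surface, if the arm or the gripper's body presses on something with over 40 N, if the wrist force passes 120 N, or if a joint passes its speed limit or range.

## Working session

There is one attempt and no reset: what is moved stays moved. The work goes in short steps, Python scripts to look and compute and a shell command to move; the robot and the scene stay as the last step left them, time stands still between calls to the robot, and variables do not carry over. Pictures are saved under pics/ and viewed, about 12 in all and at most 16, crops included, and the job is handed in when it is done.

```bash
mkdir -p pics; ls
cat > h.py <<'E'
import numpy as np, cv2
from bench import r
from scipy.spatial.transform import Rotation as R
def save(p,n): cv2.imwrite(f'pics/{n}.png',cv2.cvtColor(p['image'],cv2.COLOR_RGB2BGR))
def toolT(s=None):
    s=s or r.sense(); T=np.eye(4); T[:3,:3]=R.from_euler('xyz',s['tcp_rot'],degrees=True).as_matrix(); T[:3,3]=s['tool_pos']; return T
def snap(name):
    T=toolT(); p=r.snapshot(name)
    if name=='wrist': p['T']=T@p['tool_from_camera']
    return p
def ray(p,uv,z):
    d=p['T'][:3,:3]@np.linalg.solve(p['K'],[uv[0],uv[1],1.]); o=p['T'][:3,3]
    return o+d*(z-o[2])/d[2]
def proj(p,X):
    X=np.atleast_2d(X); c=(X-p['T'][:3,3])@p['T'][:3,:3]; u=c@np.array(p['K']).T; return u[:,:2]/u[:,2:]
E
python3 - <<'E'
from h import *
print(r.sense())
for n in('top','scene'):
    p=snap(n); save(p,n+'0'); print(n,p['T'].round(2).tolist(),p['K'])
    for l in['set_tray','ball_finial','pointed_finial','square_cap','pattern_block','mallet','oilstone']:
        z={'pattern_block':28}.get(l,0)
        print(l,[(round(d['conf'],2),np.round(d['uv']).tolist(),ray(p,d['uv'],z).round().tolist()[:2]) for d in r.pinpoint(p,l)])
E
```

```text
pics
{'time': 0.0, 'joint_pos': array([ 7.02776993e+01,  7.51563095e+00,  8.53284399e+01,  1.27343437e-03,
        8.72618121e+01, -4.89441498e+00]), 'qd': array([ 0.01230513, -0.14435367, -0.03490519,  0.03864383,  0.00537654,
       -0.02810711]), 'joint_efforts': array([ 1.17116208e-03, -5.69368708e+01, -5.00575054e+01,  2.23066795e-04,
        1.42144339e-02, -2.72364582e-05]), 'tool_pos': array([153.36395919, 579.54767408, 252.24699022]), 'tcp_rot': array([-1.79989699e+02,  1.05388368e-01,  7.51720617e+01]), 'ft_force': array([ 0.46162245,  1.15696739, -0.43995099]), 'wrist_torque': array([-0.0418241 , -0.01107494, -0.01032111]), 'finger_gap': 85.29432060842194}
top [[0.0, -1.0, 0.05, 477.76], [-1.0, 0.0, 0.01, 2.34], [-0.01, -0.05, -1.0, 992.43], [0.0, 0.0, 0.0, 1.0]] [[442.93477419   0.         315.74502063]
 [  0.         442.93477419 195.30865277]
 [  0.           0.           1.        ]]
set_tray [(0.79, [212.0, 214.0], [484.0, 249.0]), (0.62, [264.0, 122.0], [694.0, 135.0])]
ball_finial []
pointed_finial [(0.45, [297.0, 212.0], [490.0, 59.0])]
square_cap [(0.59, [212.0, 2
[... 167 characters left out ...]

oilstone [(0.69, [399.0, 123.0], [691.0, -172.0])]
scene [[-0.43, 0.66, -0.61, 1140.64], [0.9, 0.3, -0.31, 316.82], [-0.02, -0.68, -0.73, 804.68], [0.0, 0.0, 0.0, 1.0]] [[433.67057145   0.         325.86038697]
 [  0.         433.67057145 201.52861314]
 [  0.           0.           1.        ]]
set_tray [(0.76, [427.0, 240.0], [477.0, 247.0])]
ball_finial [(0.59, [311.0, 196.0], [464.0, -63.0])]
pointed_finial [(0.84, [350.0, 214.0], [477.0, 51.0])]
square_cap [(0.9, [426.0, 239.0], [476.0, 244.0])]
pattern_block [(0.74, [252.0, 172.0], [472.0, -231.0]), (0.7, [259.0, 149.0], [386.0, -265.0])]
mallet [(0.91, [342.0, 294.0], [692.0, 126.0])]
oilstone [(0.61, [224.0, 249.0], [699.0, -172.0])]
```

View pics/top0.png

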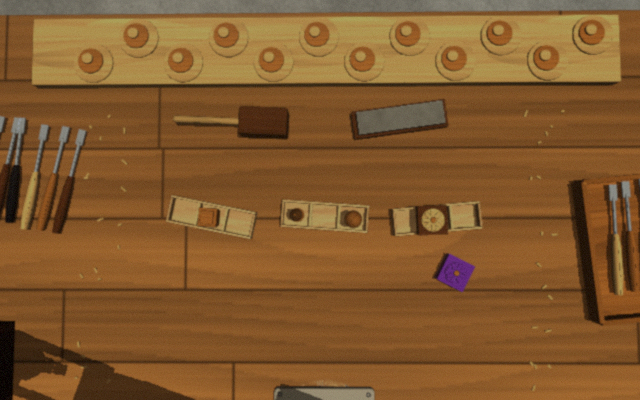

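View pics/scene0.png

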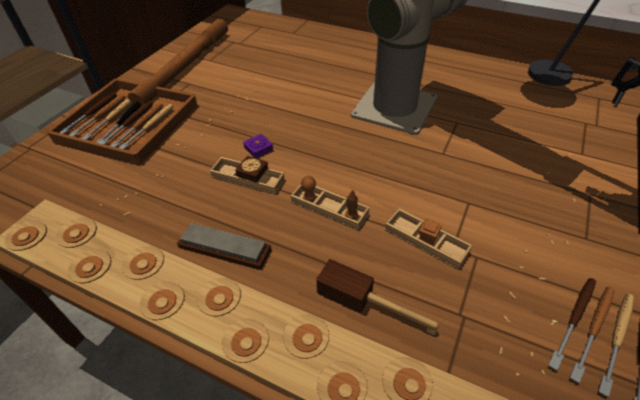

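The candidates for pattern_block are the one at (432,220) and the one at (456,271) in the top view. The first is dark with a pale rosette and lies on the right-hand tray. The second is purple and lies on the bench. The first fits the description, and I'll confirm it in a crop. From left to right the trays are set (212,215), other (324,215) with pointed (297,213) and ball (353,217), and spare (435,219).

Run:
```python
from h import *
p=snap('top'); c=p['image'][185:295,160:490]; cv2.imwrite('pics/crop1.png',cv2.cvtColor(cv2.resize(c,None,fx=2.4,fy=2.4,interpolation=cv2.INTER_CUBIC),cv2.COLOR_RGB2BGR))
for n,uv in dict(set=(212,216),oth=(324.5,216),sp=(435.5,219)).items(): print(n,ray(p,uv,28).round())
w=snap('wrist'); print(w['tool_from_camera'].round(2).tolist(),w['K'][0],r.nose_length)
T=toolT()
d=T[:3,:3].T@(np.array([440,60,330])-T[:3,3]); print(d/1000)
```

```text
set [481. 243.  28.]
oth [481.  -3.  28.]
sp [ 474. -243.   28.]
[[1.0, 0.0, 0.0, -1.58], [-0.0, 0.95, 0.31, -78.03], [-0.0, -0.31, 0.95, -120.46], [0.0, 0.0, 0.0, 1.0]] [299.69484445   0.         318.42353757] 22.0
[-0.42942108  0.40999466 -0.07669917]
```

View pics/crop1.png

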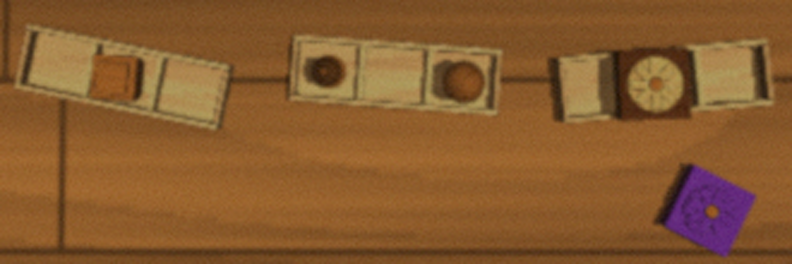

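The crop confirms it: the block at (650,85) is dark with a pale rosette and lies on the spare tray, and the look-alike at (710,210) is purple. Next I'll move over the trays for a closer look.

```bash
python3 -m jog '[[-0.37,0.37,0.04,0,100],[-0.37,0.37,0.04,0,100],[-0.37,0.37,0.04,0,100],[-0.37,0.37,0.04,0,100],[-0.37,0.37,0.04,0,100],[-0.37,0.37,0.04,0,100],[-0.37,0.37,0.04,0,100],[-0.37,0.37,0.04,0,100]]' 40
cat >> h.py <<'E'
def delta(x,y,z,yaw):
    s=r.sense(); T=toolT(s); d=T[:3,:3].T@(np.array([x,y,z])-T[:3,3])/1000
    t=-(yaw-s['tcp_rot'][2]); t=(t+180)%360-180
    return 'pos',s['tool_pos'].round(1),'yaw',round(s['tcp_rot'][2],2),'delta',d.round(4),'turn',round(t,2),'t',round(s['time'],2)
E
python3 - <<'E'
from h import *
print(delta(440,120,200,75))
E
```

```text
time: 1.7
tool_pos: [354.6, 233.5, 223.0]
tcp_rot: [179.9, -0.0, 75.2]
ft_force: [1.1, 0.3, 0.1]
finger_gap: 85.6
('pos', array([354.6, 233.5, 223. ]), 'yaw', np.float64(75.2), 'delta', array([-0.0879,  0.1115,  0.023 ]), 'turn', np.float64(0.2), 't', 1.7)
```

```bash
python3 -m jog '[[-0.09,0.11,0.02,0,100],[-0.09,0.11,0.02,0,100],[-0.09,0.11,0.02,0,100],[-0.09,0.11,0.02,0,100],[-0.09,0.11,0.02,0,100]]'
python3 - <<'E'
from h import *
p=snap('wrist'); save(p,'w1'); np.savez('w1.npz',T=p['T'],K=p['K'],image=p['image'])
for l in['set_tray','ball_finial','pointed_finial','square_cap','pattern_block']:
    z=28 if l=='pattern_block' else 5
    print(l,[(round(d['conf'],2),np.round(d['uv']).tolist(),ray(p,d['uv'],z).round().tolist()[:2]) for d in r.pinpoint(p,l)])
print(delta(0,0,0,0))
E
```

```text
time: 2.2
tool_pos: [438.2, 117.5, 202.9]
tcp_rot: [180.0, -0.1, 75.0]
ft_force: [-1.2, 1.2, 0.5]
finger_gap: 85.5
set_tray [(0.73, [439.0, 178.0], [472.0, 244.0])]
ball_finial [(0.74, [182.0, 246.0], [476.0, -60.0])]
pointed_finial [(0.94, [277.0, 229.0], [484.0, 55.0])]
square_cap [(0.93, [442.0, 184.0], [480.0, 246.0]), (0.68, [374.0, 349.0], [683.0, 127.0])]
pattern_block [(0.59, [34.0, 290.0], [475.0, -230.0]), (0.36, [43.0, 283.0], [470.0, -215.0])]
('pos', array([437.7, 119.5, 203.3]), 'yaw', np.float64(75.32), 'delta', array([-0.2268, -0.3934,  0.2025]), 'turn', np.float64(75.32), 't', 2.5)
```

View pics/w1.png

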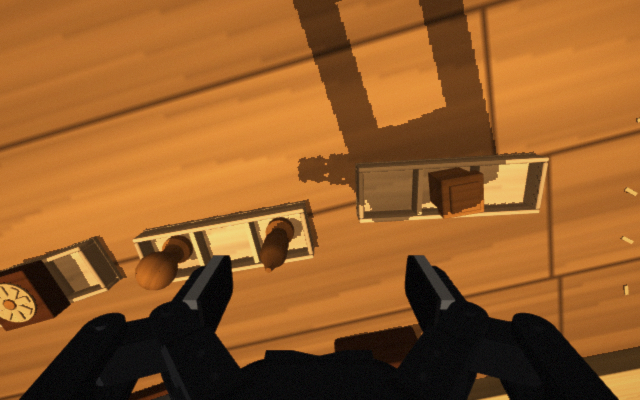

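```bash
cat >> h.py <<'E'
def fit(p,uv,loc,z=28):
    W=np.array([ray(p,u,z)[:2] for u in uv]); L=np.array(loc,float)
    a=(W-W.mean(0))@[1,-1j**1] if 0 else None
    w=(W-W.mean(0))@np.array([1,1j]); l=(L-L.mean(0))@np.array([1,1j])
    th=np.angle((w*l.conj()).sum()); c,s=np.cos(th),np.sin(th); Rm=np.array([[c,-s],[s,c]])
    t=W.mean(0)-Rm@L.mean(0); return t,np.degrees(th),np.linalg.norm(W-(L@Rm.T+t),axis=1)
def tw(t,th,xy):
    th=np.radians(th); c,s=np.cos(th),np.sin(th); return np.asarray(xy)@np.array([[c,s],[-s,c]])+t
def draw(p,im,t,th,z=28,hx=30,hy=95,div=True):
    for zz in (z,):
        segs=[[(-hx,-hy),(-hx,hy)],[(-hx,hy),(hx,hy)],[(hx,hy),(hx,-hy)],[(hx,-hy),(-hx,-hy)]]
        if div: segs+=[[(-hx,y),(hx,y)] for y in(-33.5,-28.5,28.5,33.5)]
        for g in segs:
            a=[proj(p,[*q,zz])[0] for q in tw(t,th,g)]
            cv2.line(im,*[tuple((np.round(q*16)).astype(int)) for q in a],(0,255,0),1,cv2.LINE_AA,4)
C4=[(-30,-95),(-30,95),(30,95),(30,-95)]
E
python3 - <<'E'
from h import *
f=np.load('w1.npz'); p={k:f[k] for k in f}
im=cv2.cvtColor(p['image'],cv2.COLOR_RGB2BGR)
for n,uv in dict(set=[(357,163),(549,157),(543,213),(361,222)],oth=[(134,240),(308,201),(313,258)]).items():
    t,th,e=fit(p,uv,C4[:len(uv)]); print(n,t.round(1),round(th,2),e.round(1)); draw(p,im,t,th)
cv2.imwrite('pics/w1f.png',cv2.resize(im[140:310,120:560],None,fx=1.8,fy=1.8,interpolation=cv2.INTER_CUBIC))
E
```

```text
set [479.9 247.4] -12.14 [3.4 2.1 2.9 1.8]
oth [4.815e+02 4.000e-01] -3.25 [1.5 5.5 5.1]
```

View pics/w1f.png

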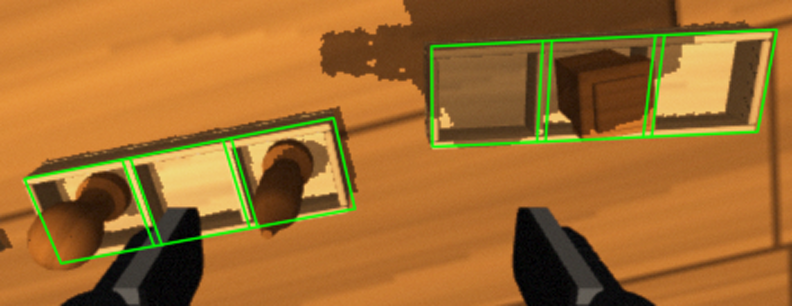

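Run:
```python
from h import *
f=np.load('w1.npz'); p={k:f[k] for k in f}
print('ball w',ray(p,(157,270),57)[:2],'foot pt',ray(p,(280,229),12)[:2])
q=snap('top'); b=r.search_frame(q,'ball_finial'); print(b[:2])
print('ball top',ray(q,(353.3,218.5),57)[:2],'pt top',ray(q,(296,214.5),60)[:2])
print(delta(477,-61,120,-3)); print(delta(477,-61,54,-3))
```

```text
ball w [475.75367122 -62.18690468] foot pt [482.25730915  59.97076444]
[{'bbox': [342.9, 211.2, 361.1, 228.2], 'conf': 0.69}]
ball top [475.31974904 -63.48144713] pt top [483.68856298  57.16579199]
('pos', array([437.7, 119.2, 203.3]), 'yaw', np.float64(75.29), 'delta', array([-0.1645,  0.0836,  0.0832]), 'turn', np.float64(78.29), 't', 2.6)
('pos', array([437.7, 119.2, 203.3]), 'yaw', np.float64(75.29), 'delta', array([-0.1645,  0.0835,  0.1492]), 'turn', np.float64(78.29), 't', 2.6)
```

```bash
python3 -m jog '[[-0.166,0.082,0.06,68,100],[-0.166,0.082,0.06,68,100],[-0.166,0.082,0.06,68,100],[-0.166,0.082,0.06,68,100],[-0.166,0.082,0.06,68,100],[-0.166,0.082,0.06,68,100],[-0.166,0.082,0.06,68,100],[-0.166,0.082,0.06,68,100]]'
python3 - <<'E'
from h import *
print(delta(475.5,-62.5,58,-3))
p=snap('wrist')
for l in['ball_finial','pointed_finial']:
    print(l,[(round(d['conf'],2),np.round(d['uv']).tolist(),ray(p,d['uv'],5).round().tolist()[:2]) for d in r.pinpoint(p,l)])
E
```

```text
time: 3.4
tool_pos: [475.0, -61.9, 143.2]
tcp_rot: [-180.0, -0.1, 7.0]
ft_force: [-0.4, -1.1, -0.9]
finger_gap: 85.4
('pos', array([475. , -61.9, 143.2]), 'yaw', np.float64(6.96), 'delta', array([0.0003, 0.0007, 0.0852]), 'turn', np.float64(9.96), 't', 3.4)
ball_finial [(0.59, [316.0, 194.0], [474.0, -63.0])]
pointed_finial [(0.83, [346.0, 48.0], [482.0, 58.0])]
```

```bash
python3 -m jog '[[0,0.001,0.04,5,100],[0,0.001,0.07,10,100],[0,0.001,0.085,10,100],[0,0.001,0.085,10,100],[0,0.001,0.085,10,30],[0,0.001,0.085,10,30],[0,0.001,0.085,10,30],[0,0.001,0.085,10,30]]' 30
python3 -m jog '[[0,0,0,0,30],[0,0,0,0,30],[0,0,0,0,30]]'
```

```text
time: 4.35
tool_pos: [476.5, -63.0, 59.8]
tcp_rot: [-180.0, -0.2, -2.5]
ft_force: [-2.5, -0.2, 5.5]
finger_gap: 35.8
time: 4.65
tool_pos: [476.5, -63.0, 59.9]
tcp_rot: [-180.0, -0.3, -2.5]
ft_force: [-0.0, 0.6, -0.2]
finger_gap: 35.9
```

```bash
python3 -m jog '[[0,0,0,0,0],[0,0,-0.01,0,0],[0,0,-0.05,0,0],[0,0,-0.09,0,0],[0,0,-0.09,0,0]]' 30
python3 - <<'E'
from h import *
p=snap('wrist'); save(p,'w2')
t=np.array([480,247.4]);th=-12.1
print(tw(t,th,[(0,61.7),(0,-61.7)]).round(1))
print(delta(*tw(t,th,(0,61.7)),150,-12))
E
```

```text
time: 5.15
tool_pos: [480.0, -63.9, 157.1]
tcp_rot: [179.9, -0.9, -2.5]
ft_force: [1.0, -0.6, 0.4]
finger_gap: 35.8
[[492.9 307.7]
 [467.1 187.1]]
('pos', array([478.7, -63.6, 154.2]), 'yaw', np.float64(-2.46), 'delta', array([-0.0018, -0.3716,  0.0037]), 'turn', np.float64(9.54), 't', 5.2)
```

View pics/w2.png

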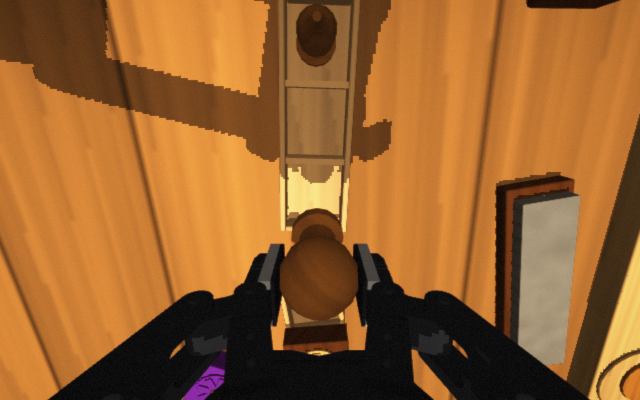

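```bash
python3 -m jog '[[0,-0.03,-0.05,0,0],[0,-0.08,-0.05,4,0],[-0.002,-0.13,-0.05,9.5,0],[-0.002,-0.372,-0.05,9.5,0],[-0.002,-0.372,-0.05,9.5,0],[-0.002,-0.372,-0.05,9.5,0],[-0.002,-0.372,-0.05,9.5,0],[-0.002,-0.372,-0.05,9.5,0]]'
python3 -m jog '[[0,-0.09,0,0,0],[0,-0.09,0,0,0],[0,-0.09,0,0,0]]'
python3 - <<'E'
from h import *
p=snap('wrist'); save(p,'w3')
print(delta(492.9,307.7,62,-12))
E
```

```text
time: 6.0
tool_pos: [491.1, 310.2, 202.5]
tcp_rot: [180.0, -0.6, -11.9]
ft_force: [1.6, 0.4, 0.0]
finger_gap: 35.7
time: 6.3
tool_pos: [508.2, 402.3, 199.2]
tcp_rot: [179.9, -0.4, -11.7]
ft_force: [-1.0, 0.3, -0.8]
finger_gap: 36.1
('pos', array([508.4, 400. , 199.6]), 'yaw', np.float64(-11.76), 'delta', array([0.0026, 0.0931, 0.1379]), 'turn', np.float64(0.24), 't', 6.35)
```

View pics/w3.png

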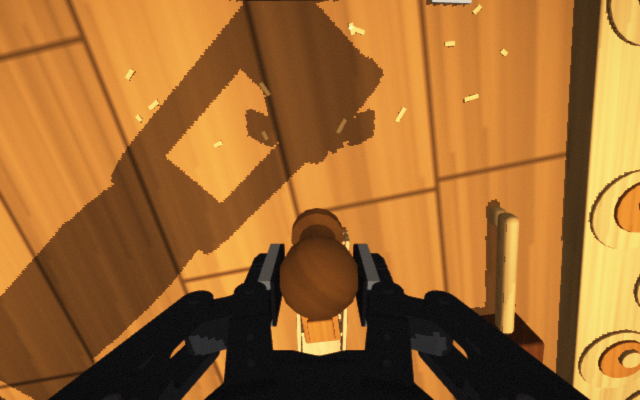

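```bash
python3 -m jog '[[0.003,0.046,0,0,0],[0.003,0.093,0,0,0],[0.003,0.093,0.03,0,0],[0.003,0.093,0.06,0,0],[0.003,0.093,0.09,0,0],[0.003,0.093,0.09,0,0],[0.003,0.093,0.09,0,0]]'
python3 - <<'E'
from h import *
print(delta(492.9,307.7,61,-12))
p=snap('top'); 
t=np.array([480,247.4]);th=-12.1
im=cv2.cvtColor(p['image'],cv2.COLOR_RGB2BGR); im=cv2.resize(im,None,fx=4,fy=4,interpolation=cv2.INTER_CUBIC)
p['K']=np.diag([4,4,1])@p['K']; draw(p,im,t,th,div=False); draw(p,im,np.array([481.5,-0.5]),-3.3)
cv2.imwrite('pics/t2.png',im[720:1080,600:1400])
E
```

```text
time: 7.05
tool_pos: [492.3, 306.8, 109.7]
tcp_rot: [179.7, -0.3, -11.8]
ft_force: [-0.3, 0.4, -0.1]
finger_gap: 36.1
('pos', array([492.3, 306.8, 109.7]), 'yaw', np.float64(-11.8), 'delta', array([ 0.0001, -0.0012,  0.0487]), 'turn', np.float64(0.2), 't', 7.05)
```

View pics/t2.png

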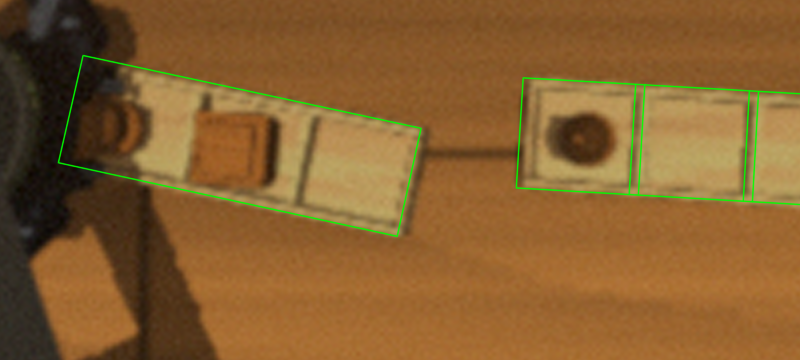

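The tray fits agree from both cameras, with set at x≈480, y≈247, yaw −12°. I'll lower the ball finial now.

```bash
python3 -m jog '[[0,-0.001,0.02,0,0],[0,-0.001,0.035,0,0],[0,-0.001,0.044,0,0],[0,-0.001,0.047,0,0],[0,-0.001,0.048,0,0],[0,-0.001,0.0485,0,0],[0,-0.001,0.0485,0,0]]'
```

```text
time: 7.8
tool_pos: [494.4, 308.6, 63.3]
tcp_rot: [179.9, -0.5, -11.8]
ft_force: [0.6, 0.6, -0.6]
finger_gap: 35.7
```

```bash
python3 -m jog '[[-0.001,0,0.001,0,0],[-0.001,0,0.002,0,0],[-0.001,0,0.003,0,0],[-0.001,0,0.003,0,0]]'; python3 -m jog '[[0,0,0,0,0],[0,0,0,0,0]]'
```

```text
time: 8.2
tool_pos: [493.4, 308.7, 60.2]
tcp_rot: [179.9, -0.5, -11.8]
ft_force: [-0.5, -0.2, -0.4]
finger_gap: 35.7
time: 8.4
tool_pos: [493.3, 308.7, 60.1]
tcp_rot: [179.9, -0.5, -11.8]
ft_force: [-1.0, 0.1, -0.2]
finger_gap: 35.7
```

```bash
python3 -m jog '[[0,0,0.001,0,0],[0,0,0.0015,0,0],[0,0,0.0015,0,0]]'; python3 -m jog '[[0,0,0.0005,0,0],[0,0,0.001,0,0],[0,0,0.001,0,0]]'
```

```text
time: 8.7
tool_pos: [493.6, 309.1, 59.8]
tcp_rot: [179.9, -0.5, -11.8]
ft_force: [-3.3, -0.1, 8.4]
finger_gap: 36.1
time: 9.0
tool_pos: [494.1, 309.6, 59.8]
tcp_rot: [180.0, -0.6, -11.8]
ft_force: [-3.5, 0.1, 7.4]
finger_gap: 36.3
```

```bash
python3 -m jog '[[0,0,-0.001,0,50],[0,0,-0.001,0,70],[0,0,-0.001,0,80],[0,0,-0.001,0,80],[0,0,-0.03,0,90],[0,0,-0.07,0,100],[0,0,-0.1,0,100],[0,0,-0.1,0,100]]'
python3 - <<'E'
from h import *
print(delta(483,59,165,-3)); print(delta(483,59,53,-3))
E
```

```text
time: 9.8
tool_pos: [496.0, 311.4, 165.7]
tcp_rot: [-179.7, -1.0, -11.8]
ft_force: [0.2, 0.1, 0.8]
finger_gap: 85.6
('pos', array([496. , 311.4, 165.7]), 'yaw', np.float64(-11.78), 'delta', array([3.880e-02, 2.497e-01, 1.000e-04]), 'turn', np.float64(-8.78), 't', 9.8)
('pos', array([496. , 311.4, 165.7]), 'yaw', np.float64(-11.78), 'delta', array([0.0369, 0.2503, 0.112 ]), 'turn', np.float64(-8.78), 't', 9.8)
```

```bash
python3 -m jog '[[0.037,0.25,0,-8.8,100],[0.037,0.25,0,-8.8,100],[0.037,0.25,0,-8.8,100],[0.037,0.25,0,-8.8,100],[0.037,0.25,0,-8.8,100],[0.037,0.25,0,-8.8,100],[0.037,0.25,0,-8.8,100]]'
python3 - <<'E'
from h import *
p=snap('wrist')
for l in['pointed_finial']:
    print(l,[(round(d['conf'],2),np.round(d['uv']).tolist(),ray(p,d['uv'],5).round().tolist()[:2]) for d in r.pinpoint(p,l)])
q=snap('top')
for l in['ball_finial','pointed_finial']:
    print(l,[(round(d['conf'],2),np.round(d['uv']).tolist(),ray(q,d['uv'],5).round().tolist()[:2]) for d in r.pinpoint(q,l)])
cv2.imwrite('pics/both4.png',cv2.cvtColor(np.hstack([cv2.resize(q['image'][180:260,140:340],(400,160)),p['image'][:,120:520][:160]*0+0]) if 0 else np.vstack([cv2.resize(q['image'][180:260,140:340],(500,200),interpolation=cv2.INTER_CUBIC),p['image'][:,70:570]]),cv2.COLOR_RGB2BGR))
print(delta(483,59,54,-3))
E
```

```text
time: 10.5
tool_pos: [480.9, 57.9, 164.4]
tcp_rot: [-179.8, -1.0, -3.2]
ft_force: [-0.2, 0.8, 0.5]
finger_gap: 85.3
pointed_finial [(0.8, [315.0, 187.0], [481.0, 58.0])]
ball_finial [(0.8, [189.0, 213.0], [488.0, 299.0])]
pointed_finial [(0.55, [210.0, 219.0], [473.0, 254.0])]
('pos', array([481.1,  60.5, 164.7]), 'yaw', np.float64(-2.86), 'delta', array([1.000e-04, 1.700e-03, 1.107e-01]), 'turn', np.float64(0.14), 't', 10.75)
```

View pics/both4.png

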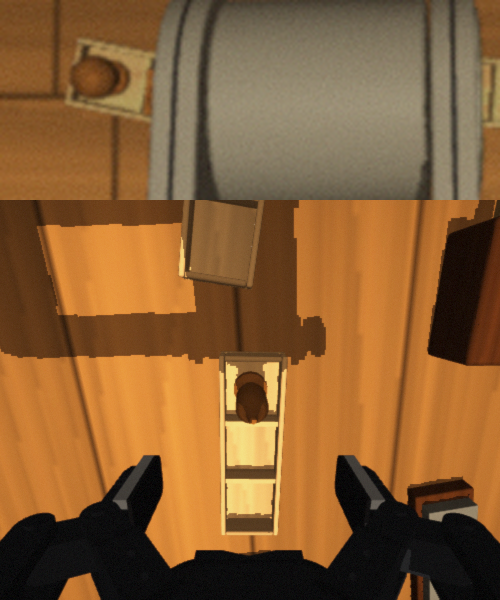

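```bash
python3 -m jog '[[0,0.002,0.05,0,100],[0,0.002,0.09,0,100],[0,0.002,0.107,0,100],[0,0.002,0.109,0,100],[0,0.002,0.109,0,40],[0,0.002,0.109,0,0],[0,0.002,0.109,0,0],[0,0.002,0.109,0,0]]' 30
python3 -m jog '[[0,0,0,0,0],[0,0,0,0,0],[0,0,0,0,0]]'
```

```text
time: 11.55
tool_pos: [484.0, 58.8, 57.1]
tcp_rot: [-179.8, -1.1, -2.9]
ft_force: [0.7, 0.2, 0.3]
finger_gap: 28.1
time: 11.85
tool_pos: [484.0, 58.7, 57.3]
tcp_rot: [-179.8, -1.1, -2.9]
ft_force: [-0.0, 0.3, -0.9]
finger_gap: 25.2
```

Held, with a gap of about 25 mm on the 26 mm body. Next I'll lift it and move to the right pocket (467,187).

```bash
python3 -m jog '[[0,0,-0.03,0,0],[0,0,-0.07,0,0],[0,0,-0.09,0,0],[-0.01,-0.04,-0.09,4,0],[-0.01,-0.08,-0.09,9,0],[-0.01,-0.12,-0.09,9,0],[-0.01,-0.129,-0.09,9,0],[-0.01,-0.129,-0.09,9,0]]'
python3 - <<'E'
from h import *
p=snap('wrist')
for l in['pointed_finial']:
    print(l,[(round(d['conf'],2),np.round(d['uv']).tolist(),(np.linalg.inv(toolT())@[*ray(p,d['uv'],toolT()[2,3]-52),1])[:3]) for d in r.pinpoint(p,l)])
save(p,'w5')
print(delta(467.1,187.1,58.5,-12))
E
```

```text
time: 12.65
tool_pos: [478.4, 189.0, 147.3]
tcp_rot: [-179.7, -1.1, -11.7]
ft_force: [-0.5, -0.9, -1.1]
finger_gap: 25.1
pointed_finial [(0.82, [317.0, 234.0], array([-0.58804914, -0.46124245, 52.00109447]))]
('pos', array([478.5, 187.2, 147.1]), 'yaw', np.float64(-11.83), 'delta', array([-0.0128,  0.0029,  0.0884]), 'turn', np.float64(0.17), 't', 12.75)
```

View pics/w5.png

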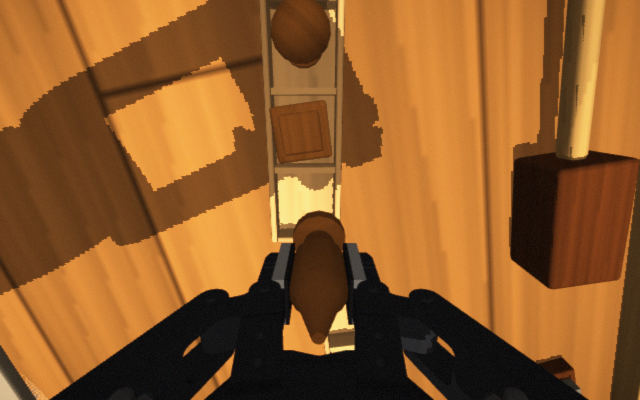

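Run:
```python
from h import *
p=snap('wrist'); t=np.array([480,247.4])
for pt in [(-30,-95),(30,-95),(-30,0),(30,0)]: print(pt,proj(p,[*tw(t,-12.1,pt),28]).round())
```

```text
(-30, -95) [[268. 239.]]
(30, -95) [[336. 239.]]
(-30, 0) [[262. 128.]]
(30, 0) [[339. 128.]]
```

```bash
python3 -m jog '[[-0.01,0.004,0.03,0,0],[-0.01,0.004,0.06,0,0],[-0.01,0.004,0.075,0,0],[-0.01,0.004,0.083,0,0],[-0.01,0.004,0.086,0,0],[-0.01,0.004,0.087,0,0],[-0.01,0.004,0.087,0,0]]'; python3 -m jog '[[0,0,0.001,0,0],[0,0,0.002,0,0],[0,0,0.002,0,0]]'
```

```text
time: 13.5
tool_pos: [470.5, 185.0, 60.9]
tcp_rot: [-179.7, -1.2, -11.9]
ft_force: [-0.0, 0.2, -0.6]
finger_gap: 24.9
time: 13.8
tool_pos: [470.7, 185.1, 59.2]
tcp_rot: [-179.6, -1.2, -11.9]
ft_force: [0.3, 0.5, -0.1]
finger_gap: 25.0
```

```bash
python3 -m jog '[[0,0,0.001,0,0],[0,0,0.002,0,0],[0,0,0.002,0,0]]'; python3 -m jog '[[0,0,0.001,0,0],[0,0,0.001,0,0]]'
```

```text
time: 14.1
tool_pos: [470.8, 185.2, 57.2]
tcp_rot: [-179.6, -1.2, -11.9]
ft_force: [-0.1, 0.2, -0.7]
finger_gap: 24.9
time: 14.3
tool_pos: [471.1, 185.3, 57.0]
tcp_rot: [-179.6, -1.2, -11.9]
ft_force: [-2.6, -1.3, 8.3]
finger_gap: 25.3
```

```bash
python3 -m jog '[[0,0,-0.001,0,50],[0,0,-0.001,0,70],[0,0,-0.001,0,90],[0,0,-0.03,0,100],[0,0,-0.07,0,100],[0,0,-0.12,0,100],[0,0,-0.14,0,100],[0,0,-0.14,0,100]]'
python3 -m jog '[[0.095,0.38,0,68,100],[0.095,0.38,0,68,100],[0.095,0.38,0,68,100],[0.095,0.38,0,68,100],[0.095,0.38,0,68,100],[0.095,0.38,0,68,100],[0.095,0.38,0,68,100],[0.095,0.38,0,68,100]]'
python3 - <<'E'
from h import *
print(delta(460,-231,200,-85))
p=snap('wrist'); save(p,'w6');np.savez('w6.npz',T=p['T'],K=p['K'],image=p['image'])
for l in['pattern_block','spare_tray']:
    print(l,[(round(d['conf'],2),np.round(d['uv']).tolist(),ray(p,d['uv'],28).round().tolist()[:2]) for d in r.pinpoint(p,l)])
E
```

```text
time: 15.1
tool_pos: [470.5, 185.8, 201.6]
tcp_rot: [-179.4, -1.6, -11.9]
ft_force: [0.7, -0.7, 1.0]
finger_gap: 85.5
time: 15.9
tool_pos: [484.1, -208.0, 198.7]
tcp_rot: [-178.4, 0.0, -80.3]
ft_force: [1.1, 0.5, -0.0]
finger_gap: 85.3
('pos', array([ 484.1, -208. ,  198.7]), 'yaw', np.float64(-80.3), 'delta', array([ 0.0186,  0.0276, -0.002 ]), 'turn', np.float64(4.7), 't', 15.9)
pattern_block [(0.94, [338.0, 202.0], [475.0, -231.0]), (0.9, [364.0, 294.0], [375.0, -280.0])]
spare_tray []
```

View pics/w6.png

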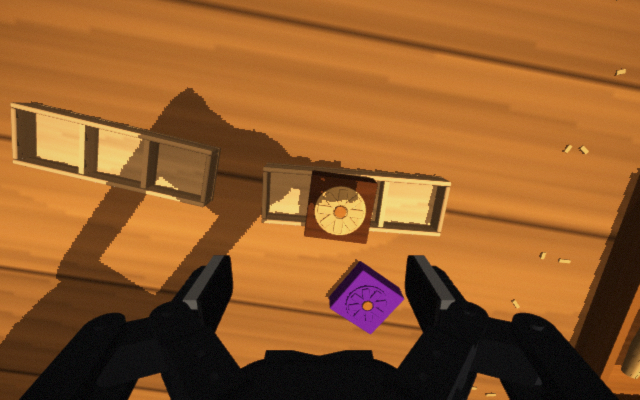

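Run:
```python
from h import *
f=np.load('w6.npz'); p={k:f[k] for k in f}
tb,thb,e=fit(p,[(311,171),(378,181),(368,242),(305,235)],[(31,31),(31,-31),(-31,-31),(-31,31)],52); print('block',tb,thb,e.round(1))
ts,ths,e=fit(p,[(263,168),(451,179),(442,236),(263,222)],[(30,95),(30,-95),(-30,-95),(-30,95)],28); print('spare',ts,ths,e.round(1))
to,tho,e=fit(p,[(12,103),(218,149),(208,206),(16,164)],[(30,95),(30,-95),(-30,-95),(-30,95)],28); print('other',to,tho,e.round(1))
im=cv2.cvtColor(p['image'],cv2.COLOR_RGB2BGR)
im=cv2.resize(im,None,fx=3,fy=3,interpolation=cv2.INTER_CUBIC)
p['K']=np.diag([3,3,1])@p['K']
draw(p,im,tb,thb,52,31,31,False); draw(p,im,ts,ths)
cv2.imwrite('pics/w6f.png',im[420:800,750:1400])
```

```text
block [ 476.21149735 -231.95767452] 2.980619911532911 [1.3 1.  0.5 0.6]
spare [ 477.93828491 -248.61454012] 5.831203700969648 [1.3 2.1 1.  2.2]
other [483.49156265  -7.7236702 ] -3.289926714948454 [1.4 1.9 0.3 0.7]
```

View pics/w6f.png

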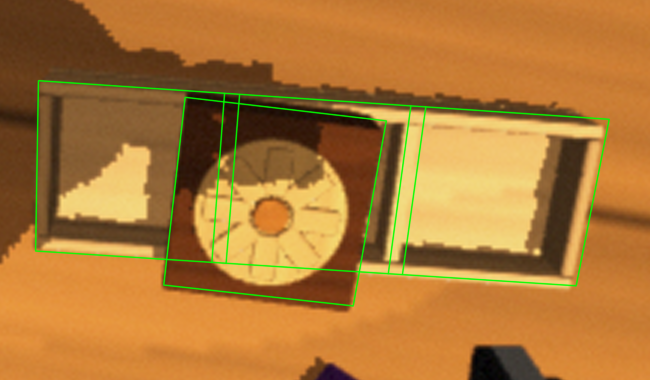

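```bash
python3 -m jog '[[0.02,0.02,0,5,100],[0.02,0.02,0,5,100],[0.02,0.02,0,5,100],[0.02,0.02,0,5,100]]'
python3 - <<'E'
from h import *
p=snap('wrist'); p=snap('wrist'); save(p,'w7');np.savez('w7.npz',T=p['T'],K=p['K'],image=p['image'])
im=cv2.cvtColor(p['image'],cv2.COLOR_RGB2BGR)
print(r.sense()['qd'].round(1),delta(0,0,0,0))
cv2.imwrite('pics/w7c.png',cv2.resize(im[130:290,170:490],(800,400),interpolation=cv2.INTER_CUBIC))
E
```

```text
time: 16.45
tool_pos: [467.9, -229.6, 197.4]
tcp_rot: [-178.5, 0.2, -85.0]
ft_force: [-0.2, 0.5, 0.2]
finger_gap: 85.4
[-0.2  0.  -0.2 -0.   0.1  0.1] ('pos', array([ 468.1, -229.8,  197.8]), 'yaw', np.float64(-85.02), 'delta', array([-0.269 ,  0.4517,  0.1864]), 'turn', np.float64(-85.02), 't', 16.55)
```

View pics/w7c.png

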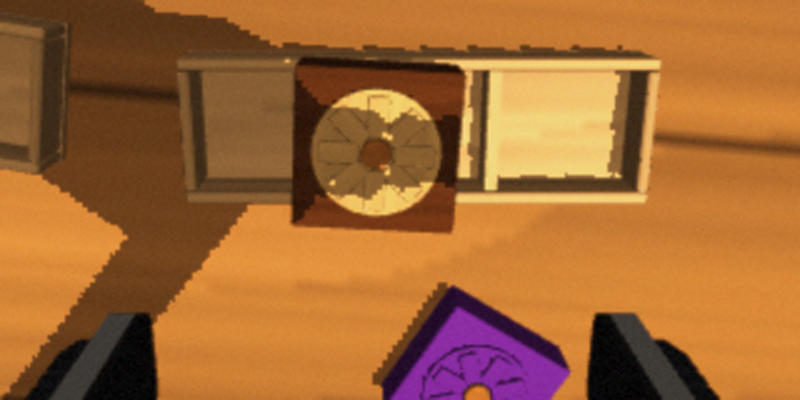

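Run:
```python
from h import *
f=np.load('w7.npz'); p={k:f[k] for k in f}
c=lambda L:[(170+u/2.5,130+v/2.5) for u,v in L]
tb,thb,e=fit(p,c([(296,60),(465,68),(452,233),(292,224)]),[(31,31),(31,-31),(-31,-31),(-31,31)],52); print('block',tb,thb,e.round(1))
ts,ths,e=fit(p,c([(178,60),(660,60),(646,203),(188,203)]),[(30,95),(30,-95),(-30,-95),(-30,95)],28); print('spare',ts,ths,e.round(1))
print(delta(*tb,54,thb-90))
```

```text
block [ 474.92180319 -231.90891659] 2.162747244729007 [0.7 0.9 0.7 0.5]
spare [ 476.5852261  -248.43258124] 5.113789499139343 [1.4 1.6 1.1 1.2]
('pos', array([ 468.1, -229.8,  197.8]), 'yaw', np.float64(-85.02), 'delta', array([ 0.0031, -0.0027,  0.1439]), 'turn', np.float64(2.82), 't', 16.55)
```

```bash
python3 -m jog '[[0.003,-0.003,0.05,2.8,100],[0.003,-0.003,0.1,2.8,100],[0.003,-0.003,0.13,2.8,100],[0.003,-0.003,0.142,2.8,100],[0.003,-0.003,0.144,2.8,100],[0.003,-0.003,0.144,2.8,75],[0.003,-0.003,0.144,2.8,60],[0.003,-0.003,0.144,2.8,50]]' 30
python3 -m jog '[[0,0,0,0,50],[0,0,0,0,40],[0,0,0,0,40]]'
```

```text
time: 17.35
tool_pos: [477.0, -232.8, 56.6]
tcp_rot: [-178.2, 0.1, -87.8]
ft_force: [-0.3, 0.6, 6.3]
finger_gap: 61.4
time: 17.65
tool_pos: [477.1, -232.8, 56.8]
tcp_rot: [-178.2, 0.1, -87.8]
ft_force: [0.2, -0.2, -1.9]
finger_gap: 61.1
```

```bash
python3 -m jog '[[0,0,-0.01,0,0],[0,0,-0.05,0,0],[0,0,-0.1,0,0],[0,0,-0.143,0,0],[-0.05,0,-0.143,0,0],[-0.1,0,-0.143,0,0],[-0.15,0,-0.143,0,0],[-0.2,0,-0.143,0,0]]'
python3 - <<'E'
from h import *
print(delta(562,229,200,-102.1))
E
```

```text
time: 18.45
tool_pos: [464.5, -31.8, 200.9]
tcp_rot: [-178.2, 0.1, -87.9]
ft_force: [2.4, 0.5, -1.1]
finger_gap: 60.9
('pos', array([464.5, -31.8, 200.9]), 'yaw', np.float64(-87.87), 'delta', array([-0.257 , -0.107 ,  0.0047]), 'turn', np.float64(14.23), 't', 18.45)
```

```bash
python3 -m jog '[[-0.257,-0.107,0,14.2,0],[-0.257,-0.107,0,14.2,0],[-0.257,-0.107,0,14.2,0],[-0.257,-0.107,0,14.2,0],[-0.257,-0.107,0,14.2,0],[-0.257,-0.107,0,14.2,0],[-0.257,-0.107,0,14.2,0],[-0.257,-0.107,0,14.2,0]]'
python3 - <<'E'
from h import *
p=snap('wrist'); p=snap('wrist'); save(p,'w8');np.savez('w8.npz',T=p['T'],K=p['K'],image=p['image'])
q=snap('top'); save(q,'t8')
print(delta(562,229,200,-102.1))
t=np.array([482.5,246])
for pt in C4: print(pt,proj(p,[*tw(t,-12.1,pt),28]).round(),proj(q,[*tw(t,-12.1,pt),28]).round(1))
E
```

```text
time: 19.25
tool_pos: [561.5, 229.7, 204.6]
tcp_rot: [-178.3, 0.5, -102.0]
ft_force: [-0.0, -0.5, -2.3]
finger_gap: 61.3
('pos', array([561.6, 227.8, 204.9]), 'yaw', np.float64(-102.12), 'delta', array([-0.0012,  0.    ,  0.0049]), 'turn', np.float64(-0.02), 't', 19.4)
(-30, -95) [[402. 285.]] [[249.8 237.8]]
(-30, 95) [[235. 283.]] [[165.1 219.4]]
(30, 95) [[230. 234.]] [[171.3 192.6]]
(30, -95) [[407. 235.]] [[255.8 210.8]]
```

View pics/w8.png

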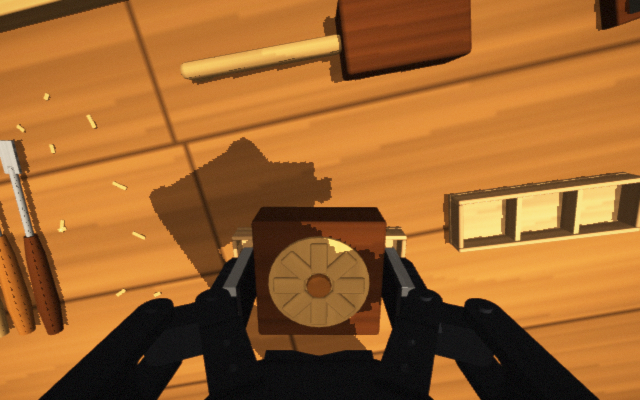

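Run:
```python
from h import *
f=np.load('w8.npz'); p={k:f[k] for k in f}
s=toolT(); print((np.linalg.inv(s)@[*ray(p,(318.5,286),s[2,3]-0.8),1]).round(1))
fc=[ray(p,u,28)[:2] for u in[(233,232),(406,231)]]; print(fc)
im=cv2.imread('pics/t8.png')[180:250,150:350]; cv2.imwrite('pics/t8c.png',cv2.resize(im,(800,280),interpolation=cv2.INTER_CUBIC))
```

```text
[0.7 2.5 0.7 1. ]
[array([533.8053798 , 328.99529867]), array([497.10310917, 146.89474495])]
```

View pics/t8c.png

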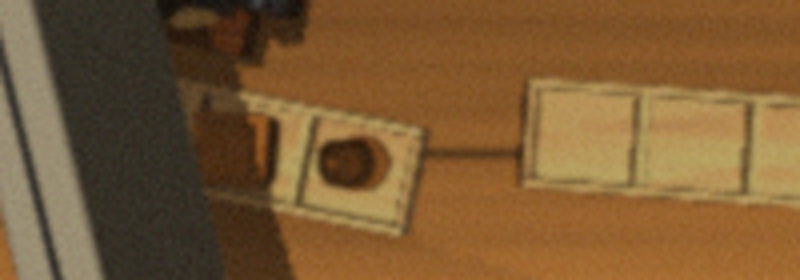

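Run:
```python
from h import *
print(delta(564.4,229,100,-102.1),delta(564.4,229,33,-102.1)[5])
```

```text
('pos', array([561.6, 227.8, 204.9]), 'yaw', np.float64(-102.12), 'delta', array([-0.0007,  0.0007,  0.1049]), 'turn', np.float64(-0.02), 't', 19.4) [-1.000e-04  2.800e-03  1.719e-01]
```

```bash
python3 -m jog '[[0,0.001,0.05,0,0],[0,0.001,0.1,0,0],[0,0.002,0.13,0,0],[0,0.003,0.15,0,0],[0,0.003,0.162,0,0],[0,0.003,0.168,0,0],[0,0.003,0.170,0,0],[0,0.003,0.170,0,0]]'; python3 -m jog '[[0,0,0,0,0],[0,0,0,0,0]]'
```

```text
time: 20.2
tool_pos: [565.0, 228.9, 36.1]
tcp_rot: [-178.2, 0.6, -102.1]
ft_force: [-0.3, -0.0, -0.0]
finger_gap: 61.3
time: 20.4
tool_pos: [566.1, 229.3, 37.6]
tcp_rot: [-178.0, 0.6, -102.1]
ft_force: [-0.3, -0.2, -0.0]
finger_gap: 61.4
```

```bash
python3 -c "
from h import *
print(delta(564.4,229,30,-102.1),delta(564.4,229,27,-102.1)[5])"
```

```text
('pos', array([566.1, 229.3,  37.6]), 'yaw', np.float64(-102.14), 'delta', array([0.0007, 0.0018, 0.0076]), 'turn', np.float64(-0.04), 't', 20.4) [0.0008 0.0019 0.0106]
```

```bash
python3 -m jog '[[0.0005,0.002,0.003,0,0],[0.0005,0.002,0.006,0,0],[0.0005,0.002,0.008,0,0],[0.0005,0.002,0.0085,0,0],[0.0005,0.002,0.0085,0,0]]'; python3 -m jog '[[0,0,0.001,0,0],[0,0,0.0015,0,0],[0,0,0.0015,0,0]]'
```

```text
time: 20.9
tool_pos: [564.2, 229.2, 28.9]
tcp_rot: [-178.1, 0.6, -102.1]
ft_force: [0.3, -0.1, -1.0]
finger_gap: 61.1
time: 21.2
tool_pos: [564.6, 229.3, 28.8]
tcp_rot: [-178.0, 0.6, -102.1]
ft_force: [-5.3, -2.5, 11.8]
finger_gap: 61.2
```

```bash
python3 -m jog '[[0,0,-0.001,0,85],[0,0,-0.001,0,100],[0,0,-0.001,0,100],[0,0,-0.001,0,100],[0,0,-0.04,0,100],[0,0,-0.09,0,100],[0,0,-0.14,0,100],[0,0,-0.17,0,100]]'
python3 -m jog '[[0,-0.03,0,0,100],[0,-0.03,0,0,100],[0,-0.03,0,0,100]]'
python3 - <<'E'
from h import *
p=snap('wrist'); p=snap('wrist'); save(p,'w9');np.savez('w9.npz',T=p['T'],K=p['K'],image=p['image'])
for l in['pattern_block','ball_finial','pointed_finial','set_tray','square_cap']:
    z=0 if l[0:2]in('pa','se') else 5
    print(l,[(round(d['conf'],2),np.round(d['uv']).tolist(),ray(p,d['uv'],z).round().tolist()[:2]) for d in r.pinpoint(p,l)])
# tray rim & block edges: bright/dark segmentation
g=p['image'].astype(int)
hsv=cv2.cvtColor(p['image'],cv2.COLOR_RGB2HSV)
for u,v in [proj(p,[*tw(np.array([482.5,246]),-12.1,q),28])[0] for q in C4]+[proj(p,[*tw(np.array([562,229]),-12.1,q),24])[0] for q in[(31,31),(31,-31),(-31,-31),(-31,31)]]: print(round(u),round(v))
print(delta(0,0,0,0))
E
```

```text
time: 22.0
tool_pos: [559.8, 229.2, 203.5]
tcp_rot: [-177.8, 0.8, -102.1]
ft_force: [-0.1, 1.1, 1.9]
finger_gap: 85.7
time: 22.3
tool_pos: [589.1, 222.6, 204.1]
tcp_rot: [-177.8, 0.8, -102.2]
ft_force: [-0.5, 0.0, -0.8]
finger_gap: 85.6
pattern_block [(0.77, [320.0, 211.0], [558.0, 229.0])]
ball_finial [(0.96, [266.0, 275.0], [493.0, 309.0])]
pointed_finial [(0.78, [368.0, 271.0], [474.0, 188.0])]
set_tray [(0.77, [318.0, 268.0], [487.0, 247.0]), (0.52, [319.0, 208.0], [562.0, 229.0])]
square_cap [(0.77, [318.0, 273.0], [484.0, 247.0])]
401 308
237 306
233 259
406 260
289 186
349 186
347 241
290 241
('pos', array([588.5, 223. , 204. ]), 'yaw', np.float64(-102.11), 'delta', array([0.3442, 0.5358, 0.1794]), 'turn', np.float64(-102.11), 't', 22.65)
```

Run:
```python
from h import *
f=np.load('w9.npz'); p={k:f[k] for k in f}
for a in(300,318,338):
    print(a,[(v,*p['image'][v,a-2:a+3].mean(0).astype(int)) for v in range(228,280,2)])
```

```text
300 [(228, np.int64(72), np.int64(39), np.int64(18)), (230, np.int64(58), np.int64(29), np.int64(12)), (232, np.int64(57), np.int64(27), np.int64(13)), (234, np.int64(52), np.int64(24), np.int64(10)), (236, np.int64(58), np.int64(28), np.int64(10)), (238, np.int64(61), np.int64(29), np.int64(14)), (240, np.int64(60), np.int64(31), np.int64(11)), (242, np.int64(97), np.int64(57), np.int64(25)), (244, np.int64(98), np.int64(58), np.int64(25)), (246, np.int64(101), np.int64(59), np.int64(26)), (248, np.int64(106), np.int64(63), np.int64(27)), (250, np.int64(98), np.int64(65), np.int64(34)), (252, np.int64(113), np.int64(78), np.int64(44)), (254, np.int64(86), np.int64(60), np.int64(32)), (256, np.int64(102), np.int64(70), np.int64(39)), (258, np.int64(101), np.int64(70), np.int64(39)), (260, np.int64(102), np.int64(71), np.int64(38)), (262, np.int64(153), np.int64(108), np.int64(58)), (264, np.int64(136), np.int64(94), np.int64(51)), (266, np.int64(133), np.int64(92), np.int64(50)), (268, np.int64(120), np.int64(82), np.int64(43)), (270, np.int64(121), np.int64(83), np.int64(44)), (272,
[... 2128 characters left out ...]
9), np.int64(126), np.int64(69)), (254, np.int64(88), np.int64(60), np.int64(34)), (256, np.int64(103), np.int64(70), np.int64(38)), (258, np.int64(104), np.int64(72), np.int64(39)), (260, np.int64(135), np.int64(94), np.int64(52)), (262, np.int64(247), np.int64(218), np.int64(129)), (264, np.int64(237), np.int64(185), np.int64(105)), (266, np.int64(245), np.int64(198), np.int64(113)), (268, np.int64(244), np.int64(198), np.int64(112)), (270, np.int64(234), np.int64(188), np.int64(107)), (272, np.int64(234), np.int64(200), np.int64(115)), (274, np.int64(247), np.int64(220), np.int64(130)), (276, np.int64(235), np.int64(202), np.int64(117)), (278, np.int64(233), np.int64(204), np.int64(120))]
```

Run:
```python
from h import *
f=np.load('w9.npz'); p={k:f[k] for k in f}
for x in(478,480,482.5,485): print(x,[proj(p,[*tw(np.array([x,246]),-12.1,(30,0)),z])[0].round(1) for z in(0,28)])
b=ray(p,(318,241.2),24); 
for v,z in((249.3,0),(261,28)):
    a=ray(p,(318,v),z); d=np.array([np.cos(np.radians(-12.1)),np.sin(np.radians(-12.1))]); print('gap',(b-a)[:2]@d)
# block yaw: bottom edge rows along u
im=p['image'].astype(int).sum(2)
for u in range(294,346,8):
    c=im[232:247,u-1:u+2].mean(1); print(u,232+np.argmax(np.diff(c)),end='; ')
```

```text
478 [array([319.9, 252.2]), array([319.6, 263.4])]
480 [array([319.5, 250.7]), array([319.3, 261.8])]
482.5 [array([319.1, 248.8]), array([318.8, 259.8])]
485 [array([318.6, 246.9]), array([318.3, 257.8])]
gap 20.96121999315547
gap 21.794431152408922
294 240; 302 240; 310 240; 318 240; 326 240; 334 241; 342 241;
```

```bash
cat >> h.py <<'E'
def rimfit(p,t0,th0,z=28,span=10):
    from scipy.optimize import differential_evolution
    g=cv2.GaussianBlur(cv2.cvtColor(p['image'],cv2.COLOR_RGB2GRAY).astype(np.float32),(0,0),1.2)
    m=np.sqrt(np.hypot(cv2.Sobel(g,5,1,0),cv2.Sobel(g,5,0,1))); 
    a=np.linspace(-1,1,60); S=[]
    for hx,hy,w in((30,95,1),(25,90,1)): S+=[np.c_[np.full(60,s*hx),a*hy] for s in(1,-1)]+[np.c_[a*hx,np.full(60,s*hy)] for s in(1,-1)]
    S+=[np.c_[a*25,np.full(60,y)] for y in(-33.2,-28.5,28.5,33.2)]
    S=np.vstack(S)
    def f(q):
        uv=proj(p,np.c_[tw(np.array(q[:2]),q[2],S),np.full(len(S),z)]).astype(np.float32)
        return -cv2.remap(m,uv[None,:,0],uv[None,:,1],cv2.INTER_LINEAR).mean()
    o=differential_evolution(f,[(t0[0]-span,t0[0]+span),(t0[1]-span,t0[1]+span),(th0-4,th0+4)],seed=1,popsize=20,tol=1e-6)
    return o.x.round(2),round(o.fun,2)
E
python3 - <<'E'
from h import *
L=lambda n:(lambda f:{k:f[k] for k in f})(np.load(n))
print('w7 spare',rimfit(L('w7.npz'),(476,-247),5))
print('w1 other',rimfit(L('w1.npz'),(481,0),-3)); print('w1 set',rimfit(L('w1.npz'),(481,247),-12)); print('w9 set',rimfit(L('w9.npz'),(481,247),-12))
print(delta(481,-1,200,-3.3))
E
```

```text
w7 spare (array([ 476.78, -247.63,    5.09]), np.float64(-9.77))
w1 other (array([482.45,  -2.13,  -4.38]), np.float64(-11.33))
w1 set (array([481.06, 245.8 , -11.46]), np.float64(-9.82))
w9 set (array([481.55, 245.3 , -11.23]), np.float64(-12.94))
('pos', array([588.5, 223. , 204. ]), 'yaw', np.float64(-102.11), 'delta', array([ 0.2416,  0.0581, -0.0013]), 'turn', np.float64(-98.81), 't', 22.65)
```

```bash
python3 -m jog '[[0.24,0.058,0,-68,100],[0.24,0.058,0,-68,100],[0.24,0.058,0,-68,100],[0.24,0.058,0,-68,100],[0.24,0.058,0,-68,100],[0.24,0.058,0,-68,100],[0.24,0.058,0,-68,100],[0.24,0.058,0,-68,100]]'
python3 -c "
from h import *
print(delta(481,-1,200,-4))"
```

```text
time: 23.45
tool_pos: [481.2, -0.1, 198.8]
tcp_rot: [-178.4, -1.7, -35.2]
ft_force: [0.7, 0.0, -0.3]
finger_gap: 85.5
('pos', array([ 4.812e+02, -1.000e-01,  1.988e+02]), 'yaw', np.float64(-35.24), 'delta', array([ 0.0004,  0.0008, -0.0012]), 'turn', np.float64(-31.24), 't', 23.45)
```

```bash
python3 -m jog '[[0,0.001,0,-31,100],[0,0.001,0,-31,100],[0,0.001,0,-31,100],[0,0.001,0,-31,100],[0,0.001,0,-31,100],[0,0.001,0,-31,100]]'
python3 - <<'E'
from h import *
p=snap('wrist'); p=snap('wrist')
o,e=rimfit(p,(481,-1),-4); print('other',o,e,'rot',r.sense()['tcp_rot'])
print('spare',rimfit(p,(476.8,-247.6),5))
print(delta(o[0],o[1],22,o[2]))
E
```

```text
time: 24.05
tool_pos: [480.5, -0.8, 198.8]
tcp_rot: [-179.5, -2.3, -4.4]
ft_force: [0.2, -0.5, -0.8]
finger_gap: 85.4
other [483.09  -2.21  -4.57] -10.32 rot [-179.54602357   -2.28998062   -4.35268572]
spare (array([ 482.84, -242.36,    6.59]), np.float64(-5.89))
('pos', array([480.6,  -0.9, 198.8]), 'yaw', np.float64(-4.35), 'delta', array([-0.0045,  0.0026,  0.1768]), 'turn', np.float64(0.22), 't', 24.15)
```

```bash
python3 -m jog '[[-0.001,0.002,0.05,0,100],[-0.002,0.002,0.1,0,100],[-0.003,0.002,0.14,0,100],[-0.004,0.002,0.16,0,100],[-0.004,0.002,0.17,0,100],[-0.004,0.002,0.17,0,100],[-0.004,0.002,0.17,0,100]]' 50
python3 -c "
from h import *
print(delta(482.8,-2.2,26,-4.5))"
```

```text
time: 24.85
tool_pos: [484.4, -1.8, 30.1]
tcp_rot: [-179.5, -2.4, -4.4]
ft_force: [-0.6, -0.0, 0.7]
finger_gap: 85.6
('pos', array([484.4,  -1.8,  30.1]), 'yaw', np.float64(-4.37), 'delta', array([-0.0018,  0.0005,  0.004 ]), 'turn', np.float64(0.13), 't', 24.85)
```

```bash
python3 -m jog '[[-0.002,0,0.003,0,100],[-0.002,0,0.003,0,85],[-0.002,0,0.003,0,75],[-0.002,0,0.003,0,65],[-0.002,0,0.003,0,50],[-0.002,0,0.003,0,40],[-0.002,0,0.003,0,40]]' 50
```

```text
time: 25.55
tool_pos: [483.3, -1.7, 28.2]
tcp_rot: [-179.6, -2.5, -4.4]
ft_force: [-2.0, 0.5, 7.6]
finger_gap: 59.1
```

```bash
python3 -m jog '[[0,0,-0.005,0,40],[0,0,-0.04,0,40],[0,0,-0.08,0,40],[0,0,-0.12,0,40],[0,0.04,-0.12,0,40],[0,0.08,-0.12,-3,40],[0,0.12,-0.12,-6,40],[0,0.16,-0.12,-9.5,40]]'
python3 -c "
from h import *
print(delta(476.7,-247.1,130,5.1))"
```

```text
time: 26.35
tool_pos: [465.2, -163.0, 146.8]
tcp_rot: [-180.0, -2.5, 5.3]
ft_force: [0.8, -0.1, -3.5]
finger_gap: 58.7
('pos', array([ 465.2, -163. ,  146.8]), 'yaw', np.float64(5.28), 'delta', array([0.0029, 0.0848, 0.0169]), 'turn', np.float64(0.18), 't', 26.35)
```

Run:
```python
from h import *
q=snap('top'); print('spare top',rimfit(q,(476.7,-247),5))
q=snap('scene'); print('spare scene',rimfit(q,(476.7,-247),5)); save(q,'s10')
```

```text
spare top (array([ 471.86, -256.95,    9.  ]), np.float64(-6.08))
spare scene (array([ 477.01, -243.52,    8.42]), np.float64(-8.96))
```

```bash
python3 -m jog '[[0.003,0.04,0,0,40],[0.003,0.085,0,0,40],[0.003,0.085,0.02,0,40],[0.003,0.085,0.04,0,40],[0.003,0.085,0.05,0,40],[0.003,0.085,0.05,0,40]]'
python3 -c "
from h import *
print(delta(476.7,-247.1,60,5.1))"
```

```text
time: 27.05
tool_pos: [476.1, -248.8, 95.0]
tcp_rot: [-179.9, -2.3, 5.0]
ft_force: [-0.1, 0.7, -3.4]
finger_gap: 58.9
('pos', array([ 476.1, -248.8,   95. ]), 'yaw', np.float64(5.02), 'delta', array([-0.0007, -0.0016,  0.035 ]), 'turn', np.float64(-0.08), 't', 27.05)
```

Run:
```python
from h import *
q=snap('scene'); print('spare now',rimfit(q,(476.7,-247),5)); now=q['image']
for n in('scene0','s10'):
    q['image']=cv2.cvtColor(cv2.imread(f'pics/{n}.png'),cv2.COLOR_BGR2RGB); print(n,rimfit(q,(476.7,-247),5), 'other',rimfit(q,(482.8,-2.2),-4.5) if n=='scene0' else '')
# correlation shift at left end pocket / right end between scene0 and s10
a=cv2.imread('pics/scene0.png',0).astype(np.float32); b=cv2.imread('pics/s10.png',0).astype(np.float32)
for pt in[(0,85),(0,-80)]:
    u,v=proj(q,[*tw(np.array([476.7,-247.6]),5.1,pt),28])[0].astype(int)
    tpl=a[v-9:v+9,u-9:u+9]; m=cv2.matchTemplate(b[v-15:v+15,u-15:u+15],tpl,cv2.TM_CCOEFF_NORMED); k=cv2.minMaxLoc(m); print(pt,(u,v),round(k[1],2),np.array(k[3])-6)
```

```text
spare now (array([ 466.71, -246.02,    1.74]), np.float64(-5.67))
scene0 (array([ 480.12, -244.69,    5.72]), np.float64(-9.83)) other (array([488.11,   0.68,  -4.28]), np.float64(-10.14))
s10 (array([ 477.01, -243.52,    8.42]), np.float64(-8.96)) other 
(0, 85) (np.int64(275), np.int64(178)) 0.53 [-3  2]
(0, -80) (np.int64(219), np.int64(164)) 1.0 [0 0]
```

```bash
python3 -m jog '[[-0.001,-0.002,0.015,0,40],[-0.001,-0.002,0.025,0,40],[-0.001,-0.002,0.031,0,40],[-0.001,-0.002,0.034,0,40],[-0.001,-0.002,0.034,0,40]]'
python3 -m jog '[[0,0,0.001,0,40],[0,0,0.001,0,40]]'
python3 -c "
from h import *
print(delta(476.7,-247.1,57,5.1))"
```

```text
time: 27.6
tool_pos: [477.0, -247.0, 61.9]
tcp_rot: [-180.0, -2.3, 5.0]
ft_force: [1.0, -0.5, -3.8]
finger_gap: 59.0
time: 27.8
tool_pos: [477.2, -247.2, 61.2]
tcp_rot: [-180.0, -2.4, 5.0]
ft_force: [1.5, -0.3, -4.3]
finger_gap: 59.2
('pos', array([ 477.2, -247.2,   61.2]), 'yaw', np.float64(5.03), 'delta', array([-0.0006, -0.0001,  0.0041]), 'turn', np.float64(-0.07), 't', 27.8)
```

```bash
python3 -m jog '[[0,0,0.001,0,40],[0,0,0.002,0,40],[0,0,0.003,0,40],[0,0,0.003,0,40]]'
python3 -m jog '[[0,0,0.001,0,40],[0,0,0.0015,0,40],[0,0,0.0015,0,40]]'
```

```text
time: 28.2
tool_pos: [477.2, -247.1, 58.0]
tcp_rot: [-180.0, -2.3, 5.0]
ft_force: [0.4, -0.1, -3.9]
finger_gap: 59.0
time: 28.5
tool_pos: [477.3, -247.1, 56.5]
tcp_rot: [-180.0, -2.3, 5.0]
ft_force: [-0.2, -0.5, -3.1]
finger_gap: 58.6
```

```bash
python3 -m jog '[[0,0,0.001,0,40],[0,0,0.001,0,40],[0,0,0.001,0,40]]'
```

```text
time: 28.8
tool_pos: [477.4, -247.2, 56.2]
tcp_rot: [-180.0, -2.3, 5.0]
ft_force: [-4.2, 1.4, 5.6]
finger_gap: 58.9
```

```bash
python3 -m jog '[[0,0,0,0,75],[0,0,0,0,85],[0,0,0,0,100],[0,0,0,0,100],[0,0,-0.03,0,100],[0,0,-0.08,0,100],[0,0,-0.12,0,100],[0,0,-0.15,0,100]]'
python3 -m jog '[[-0.03,-0.06,0,0,100],[-0.03,-0.06,0,0,100],[-0.03,-0.06,0,0,100],[-0.03,-0.06,0,0,100]]'
python3 - <<'E'
from h import *
p=snap('wrist'); p=snap('wrist'); save(p,'w11');np.savez('w11.npz',T=p['T'],K=p['K'],image=p['image'])
im=cv2.cvtColor(p['image'],cv2.COLOR_RGB2BGR)
print('upper',rimfit(p,(477,-247),5,56))
a=r.snapshot('scene'); save(a,'s11')
s=cv2.resize(cv2.imread('pics/s11.png')[100:310,190:490],(790,553))
cv2.imwrite('pics/fin.png',np.hstack([im[20:400,230:430][:300],cv2.resize(s,(571,400))[:300]]))
q=snap('top')
for l in['set_tray','ball_finial','pointed_finial','pattern_block']:
    z=0 if l[:2]in('pa','se') else 5
    print(l,[(round(d['conf'],2),ray(q,d['uv'],z).round().tolist()[:2]) for d in r.pinpoint(q,l)])
E
```

```text
time: 29.6
tool_pos: [472.0, -248.3, 209.4]
tcp_rot: [179.9, -2.5, 5.0]
ft_force: [0.5, -1.0, 0.0]
finger_gap: 85.2
time: 30.0
tool_pos: [437.2, -191.4, 208.3]
tcp_rot: [179.9, -2.6, 5.1]
ft_force: [-0.6, -0.6, 0.4]
finger_gap: 85.2
upper (array([ 473.68, -248.21,    5.15]), np.float64(-11.07))
set_tray [(0.64, [482.0, 246.0])]
ball_finial [(0.81, [490.0, 316.0])]
pointed_finial [(0.57, [473.0, 187.0])]
pattern_block [(0.7, [557.0, 228.0])]
```

View pics/fin.png

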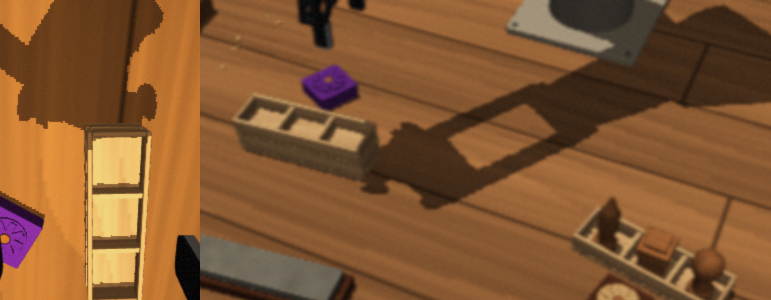

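Run:
```python
from h import *
q=snap('scene'); print('upper scene',rimfit(q,(477,-247),5,56)); print('set scene',rimfit(q,(481.5,246),-11.5))
q['image']=cv2.cvtColor(cv2.imread('pics/scene0.png'),cv2.COLOR_BGR2RGB); print('set scene0',rimfit(q,(481.5,246),-11.5))
t=snap('top'); print('upper top',rimfit(t,(477,-247),5,56)); 
t['image']=cv2.cvtColor(cv2.imread('pics/top0.png'),cv2.COLOR_BGR2RGB); print('spare top0',rimfit(t,(477,-247),5))
```

```text
upper scene (array([ 482.24, -244.09,    4.59]), np.float64(-10.86))
set scene (array([487.6 , 244.91, -11.89]), np.float64(-9.62))
set scene0 (array([486.96, 245.51, -11.49]), np.float64(-10.02))
upper top (array([ 479.39, -247.53,    5.87]), np.float64(-9.07))
spare top0 (array([ 476.29, -244.51,    5.06]), np.float64(-9.59))
```

```bash
python3 -c "
from bench import r
print(r.hand_in())"
```

```text
the job is handed in; nothing more can be done
None
```

The job is handed in after about 30 s of robot time; the hand-in itself reports no verdict.

- **Finial set:** the ball finial stands in the set tray's left pocket and the pointed finial in its right pocket. The square cap is between them, and the last picture shows all three standing. The scene camera put the set tray within 1 mm of where it started.
- **Pattern block:** it lies flat behind the middle of the set tray. In the close view the gap measured about 21 mm, and the block was square to the tray to within about 1°.
- **Stack:** the emptied tray sits on the spare tray. The three cameras disagreed slightly on the offset. In x, the wrist camera read −3 mm, the scene camera +2 mm and the top camera +3 mm. In y they read between −3 and +1 mm. Yaw agreed to about 1°. I judged the stack aligned to within 2–3 mm and left it.
- **Less certain:**
  - The gripper tilt drifted to about 2.5° by the end; I could not correct it, and the tray still settled flat on release.
  - I did not check the mallet and the oilstone separately at the end, but the arm never went near them.
  - The spare tray's far end matched its starting picture exactly before stacking. Its near end was in shadow and could not be checked.

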